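# Stow the galley locker and slide the hatch shut

## Task

Two food boxes are left on the galley counter: stow both in the two free lanes of the stowage locker, leaving the box that is already there in its place, so that all lie level and nothing stands above the rim. Set them down gently rather than dropping them, then check the packing by sliding the clear hatch over the bin from end to end until it is fully shut; do not force it against anything that sticks up. Leave the mug, soap bottle and bowl standing where they are.

Things in the scene. Friction and masses are not known exactly. Their poses are not given: they have to be found in the camera images.
- locker: white stowage locker with teak trim, fixed to the counter. Origin: underside, centre of its open bin. Bin inside 176 (x) x 152 (y) mm, outside 202 x 168 mm; floor 8 mm above the counter, rim 92 mm (84 mm deep). A closed deck behind it, as high as the rim, where the hatch is parked, spans x = +96 to +314 mm. Two hatch rails along x at y = +-83 mm, 6 mm wide, tops 104 mm above the counter.
- bin_floor (a point): centre of the bin's floor, 8 mm above the counter; axes as the locker's. Two dividers, 4 mm thick and 50 mm tall, run along y and make three lanes side by side along x, each 56 x 152 mm, centred at x = -60, 0 and +60 mm. One lane holds the green box, one has a wooden bearer on its floor, one only a black mat.
- hatch (a joint): clear sliding hatch, black leading edge, 190 x 158 x 6 mm, underside 2 mm above the rim. Value: travel in m along the locker's -x; 0 = parked fully back on the deck, 0.215 = fully shut over the bin (end stop). Wholly clear of the bin below 0.032; starts between 0 and 0.03. Stays where left, about 1.5 N of friction; jams on anything over 2 mm above the rim.
- hatch_knob (a point): top centre of the hatch's round steel knob, 32 mm diameter and 26 mm tall, standing on the hatch; it travels with the hatch along the locker's x, from +155 mm (open) to -60 mm (shut) in the locker's frame; top 126 mm above the counter.
- bearer: wooden block fixed on the floor of one lane, 50 (x) x 148 (y) x 32 mm tall; leaves 52 mm to the rim. Origin: centre of its underside, on the bin floor, 8 mm above the counter; axes as the locker's. Which lane it is in varies.
- mat: black mat fixed on the floor of one otherwise empty lane, 50 (x) x 148 (y) x 2 mm; leaves 82 mm to the rim. Origin: centre of its underside, on the bin floor; axes as the locker's. Which lane it is in varies.
- tall_box: blue food box, 140 mm long along its own y, 48 mm wide along its x; body and lid 56 mm tall, 78 mm with the white grip ridge. The ridge, across the middle of the lid, is 18 mm thick (box's y), 40 mm long (x), 22 mm tall. Origin: centre of the underside, z up. About 0.4 kg. Starts on the counter beside the locker, left or right.
- flat_box: orange food box, 140 mm long along its own y, 48 mm wide along its x; body and lid 26 mm tall, 48 mm with the white grip ridge. The ridge, across the middle of the lid, is 18 mm thick (box's y), 40 mm long (x), 22 mm tall. Origin: centre of the underside, z up. About 0.2 kg. Starts on the counter on the other side.
- packed_box: green food box, 140 mm long along its own y, 48 mm wide along its x; body and lid 48 mm tall, 70 mm with the white grip ridge. The ridge, across the middle of the lid, is 18 mm thick (box's y), 40 mm long (x), 22 mm tall. Origin: centre of the underside, z up. Already stowed in a lane of the bin, standing on its floor.
- mug: blue mug, 80 mm diameter, 90 mm tall; bystander. Origin: centre of its underside.
- soap: yellow soap bottle, 64 mm diameter, 170 mm tall; bystander. Origin: centre of its underside.
- bowl: white bowl, 100 mm diameter, 45 mm tall; bystander. Origin: centre of its underside.
Not all that is in view belongs to the job. There is more than one size of the tall_box; the job needs the middle-sized.

How it is judged:
On the way, in this order (a step that is already met when the one before it is completed fails the run):
1. both food boxes stand level in the lanes that keep them below the rim, released, with the hatch not yet shut (horizontal distance between tall_box and mat below 0.013 m and angle between the y axis of each of tall_box, flat_box and the y axis of locker, either way round below 0.1 rad and angle between each of tall_box, flat_box's own z axis and vertical below 0.06 rad and z of tall_box in the frame of mat below 0.006 m and horizontal distance between flat_box and bearer below 0.013 m and z of flat_box in the frame of bearer between 0.028 and 0.036 m and linear speed of each of tall_box, flat_box, packed_box below 0.02 m/s and contact force between the fingers and tall_box below 0.1 N and contact force between the fingers and flat_box below 0.1 N and value of joint hatch below 0.15 m), for 0.2 s.
2. the hatch has been slid across the whole bin and is shut (value of joint hatch above 0.207 m), for 0.2 s.
At the end, for the whole second after the job is handed in: The tall blue box stands on the mat and the flat orange box on the bearer, each level (within 0.06 rad), along its lane (within 0.1 rad), centred within 13 mm and fully down (within 4 mm); the green box is within 15 mm of where it was and level; all at rest; the hatch is shut to within 8 mm (horizontal distance between tall_box and mat below 0.013 m and angle between the y axis of each of tall_box, flat_box and the y axis of locker, either way round below 0.1 rad and angle between each of tall_box, flat_box, packed_box's own z axis and vertical below 0.06 rad and z of tall_box in the frame of mat below 0.006 m and horizontal distance between flat_box and bearer below 0.013 m and z of flat_box in the frame of bearer between 0.028 and 0.036 m and linear speed of each of tall_box, flat_box, packed_box below 0.02 m/s and distance of packed_box from where it was at the start of the episode below 0.015 m and value of joint hatch above 0.207 m); the robot touches nothing.
It fails at once if the hatch is forced against a box (over 15 N) (contact force between hatch and tall_box above 15 N or contact force between hatch and flat_box above 15 N or contact force between hatch and packed_box above 15 N).
It fails at once if a food box is dropped (moves faster than 0.6 m/s while not held) ((linear speed of tall_box above 0.6 m/s and contact force between the fingers and tall_box below 0.1 N) or (linear speed of flat_box above 0.6 m/s and contact force between the fingers and flat_box below 0.1 N)).
It fails at once if the mug, soap bottle or bowl is moved over 30 mm or tipped over 0.4 rad (distance of any of mug, soap, bowl from where it was at the start of the episode above 0.03 m or angle between any of mug, soap, bowl's own z axis and vertical above 0.4 rad).
It also fails if it takes over 72 s, if anything falls off the work surface, if the arm or the gripper's body presses on something with over 40 N, if the wrist force passes 120 N, or if a joint passes its speed limit or range.

## Robot

A 7-joint arm with a two-finger parallel gripper is mounted at the origin on the work surface. World frame = base frame: x ahead of the robot, y to its left, z up, the work surface at z = 0. Lengths are in m, angles in rad, forces in N, time in s.
With the tool pointing down it reaches from about 0.375 to 0.925 m from the base axis. Payload 3.1 kg.
Tool frame: the origin (TCP) lies midway between the tips of the shut fingers; the grasp point (between the pads) lies 19 mm behind it; z points along the fingers, y is the direction in which the jaws open and shut (so a half turn about z gives the same grasp; the last joint's range is limited). The gripper opens to 85 mm and grips with 20 to 120 N. Pads are 22 mm wide; open, the fingers measure 114 mm over their backs; the gripper's body (76 mm by 85 mm) begins 54 mm behind the grasp point. The pads swing forward as they close: fully open they stand 13 mm farther back than shut.
Start: joints at [-1.343, 0.383, 0.044, 1.598, -0.018, 1.161, -0.05], TCP at [0.208, 0.616, 0.231] pointing down, gripper open.
Joint ranges: [-2.61, 2.61], [-0.41, 2.15], [-1.48, 1.57], [0, 2.5], [-1.57, 4.71], [0.05, 1.97], [-2.85, 2.85]. Speed limits (rad/s): [2.79, 2.79, 3.14, 3.14, 3.14, 3.14, 3.14].

## Interface

Orientations are given as a unit quaternion [w, x, y, z].
In Python, from bench import bot gives the robot as it stands.
- The arm moves only by the tool jog_arm, never from a script. Its argument "series" is one flat list of numbers, 7 for each row, row after row: the shift along the tool's x, y, z in cm, then the turn, a rotation vector about the tool's x, y, z in degrees, then the opening, from 0 (shut) to 1 (fully open). A call has 1 to 8 rows; each row shifts and turns the commanded pose from where the row before left it, along the tool's axes as they then stand; what a row does not reach is not made up. A row lasts 1/12 s, in which the tool goes at most 41.7 mm and 7.16 degrees, less where a joint would pass 70% of its speed; a pose out of reach is approached as far as the arm can. A call is refused whole if a number of a shift passes 4.17 or a number of a turn 7.16, either way. A call with a gripper value outside its range is refused whole. The fingers move at their own pace and stop on an object; "newtons" is the grip in N (left out, the last holds). Time passes only in rows, so rows that do not move let the fingers close. It gives the time, the measured TCP pose, the force and the opening at its end, in the units of the state.
- bot.observe(): the state, without advancing time (a new reading comes with each control period).
- bot.capture(name): name is "side" or "top"; returns a dict with "frame" (420x560x3 uint8, red, green, blue), "vfov" (degrees; the focal length in pixels is half the picture's height over the tangent of half this angle, whatever the lens; pixels are square), "cx", "cy" (the principal point, pixels), "pose" (4x4, takes a point from camera to world coordinates). Camera axes: x right, y down, z forward; pixel columns grow to the right and rows downward; lengths in m; the calibration is good to about 2 mm. A picture is of the moment at which its call begins. There is no depth.
- bot.sign_off(): hands the job in, once; it reports no verdict.
The state is a dict: "time": time; "qpos": joint angles; "joint_vel": joint speeds; "effort": joint torques, N m; "eef_pos": TCP position; "orientation": TCP orientation; "ft_force": force on the tool from outside, world axes, zero at the start; "wrist_torque": the same for the moment, N m; "width": opening from 0.0 (shut) to 1.0 (fully open).
Only numpy, scipy, OpenCV 4.12 (cv2) and the standard library are available. Lean on these libraries where they do the work, as an engineer would, in place of code of your own. Each camera call takes 0.05 s, during which the arm holds its last target.

## Working session

There is one attempt and no reset: what is moved stays moved. The work goes in short steps, Python scripts to look and compute and a tool call to move; the robot and the scene stay as the last step left them, time stands still between calls to the robot, and variables do not carry over. Pictures are saved under pics/ and viewed, and the job is handed in when it is done.

Besides the shell and the picture viewer there is one more tool, called after ">>>" as name(argument=value, ...) on one line, values as JSON. jog_arm: Moves the arm, as the interface text tells. Its arguments: {"type":"object","properties":{"series":{"type":"array"},"newtons":{"type":"number"}},"required":["series"]}

```bash
mkdir -p pics; ls
python3 - <<'E'
from bench import bot
import cv2, numpy as np
s=bot.observe(); print({k:np.round(v,3).tolist() for k,v in s.items()})
for n in("side","top"):
    c=bot.capture(n); cv2.imwrite(f"pics/{n}0.png",c["frame"][:,:,::-1]); np.savez(f"pics/{n}0.npz",**c)
    print(n,c["vfov"],c["cx"],c["cy"],np.round(c["pose"],4).tolist(),[k for k in c])
E
```

```text
pics
{'time': 0.0, 'qpos': [-1.343, 0.384, 0.044, 1.6, -0.018, 1.161, -0.05], 'joint_vel': [-0.0, -0.001, 0.001, -0.0, 0.001, 0.002, 0.001], 'effort': [0.0, -43.347, 1.025, -24.951, 0.011, 0.011, -0.0], 'eef_pos': [0.208, 0.615, 0.23], 'orientation': [-0.0, 0.162, 0.987, -0.001], 'ft_force': [0.381, -0.096, -0.149], 'wrist_torque': [-0.005, 0.017, 0.03], 'width': 1.003}
side 56.622019263848166 285.251699007294 211.50995324568962 [[0.8974, -0.261, 0.3557, 0.1062], [-0.4411, -0.5129, 0.7365, -0.6653], [-0.0098, -0.8178, -0.5754, 0.6766], [0.0, 0.0, 0.0, 1.0]] ['frame', 'vfov', 'cx', 'cy', 'pose']
top 50.00212805919356 280.17418756402714 197.88816584779585 [[0.0062, -0.9891, 0.1474, 0.2871], [-0.9998, -0.0036, 0.018, 0.0686], [-0.0172, -0.1475, -0.9889, 1.3234], [0.0, 0.0, 0.0, 1.0]] ['frame', 'vfov', 'cx', 'cy', 'pose']
```

View pics/top0.png

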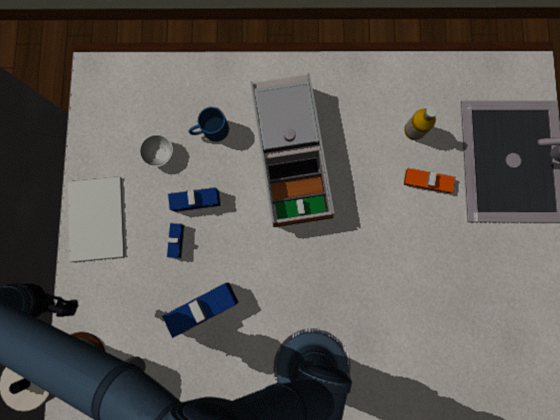

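View pics/side0.png

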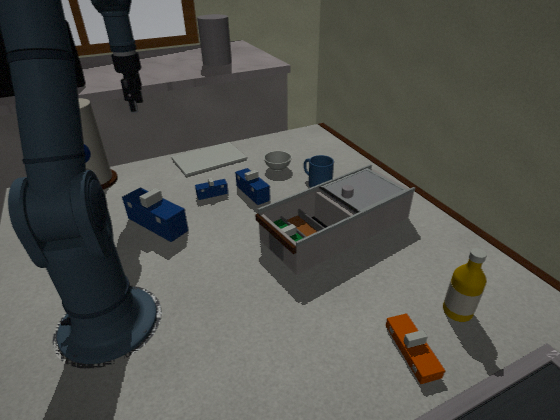

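The top view shows the middle-sized blue box at (194,199) and the orange box at (430,181). In the bin, the green box is in the near lane, the wood bearer in the middle, and the black mat in the far lane by the deck. Next I zoom in to measure.

```bash
cat > h.py <<'E'
import numpy as np, cv2
from bench import bot
def load(n): return dict(np.load(f"pics/{n}.npz"))
def K(c):
    f=210/np.tan(np.radians(float(c["vfov"]))/2); return f
def ray(c,px,z):
    px=np.atleast_2d(np.array(px,float)); f=K(c); P=c["pose"]
    d=np.c_[(px[:,0]-c["cx"])/f,(px[:,1]-c["cy"])/f,np.ones(len(px))]@P[:3,:3].T
    o=P[:3,3]; return o+d*((z-o[2])/d[:,2])[:,None]
def proj(c,X):
    X=np.atleast_2d(X); P=c["pose"]; q=(X-P[:3,3])@P[:3,:3]; return q[:,:2]/q[:,2:]*K(c)+[float(c["cx"]),float(c["cy"])]
def snap(n,name):
    c=bot.capture(n); np.savez(f"pics/{name}.npz",**c); cv2.imwrite(f"pics/{name}.png",c["frame"][:,:,::-1]); return c
def crop(c,x0,x1,y0,y1,s,out,gain=1.6):
    im=c["frame"][y0:y1,x0:x1,::-1]; im=cv2.resize(im,None,fx=s,fy=s,interpolation=cv2.INTER_NEAREST); cv2.imwrite(out,np.clip(im*gain,0,255).astype(np.uint8))
E
python3 - <<'E'
from h import *
c=load("top0")
crop(c,160,230,180,220,8,"pics/c1.png",2.5); crop(c,395,465,160,200,8,"pics/c2.png",1.6); crop(c,245,340,70,230,3.7,"pics/c3.png",1.6)
E
```

```text
(no output)
```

View pics/c1.png

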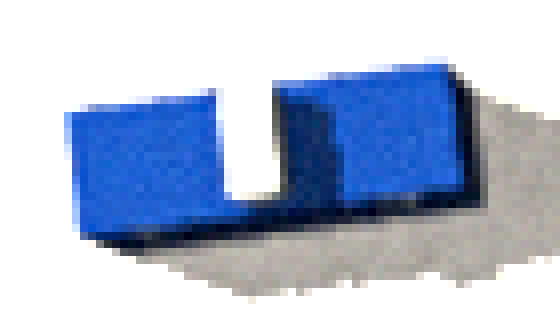

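View pics/c2.png

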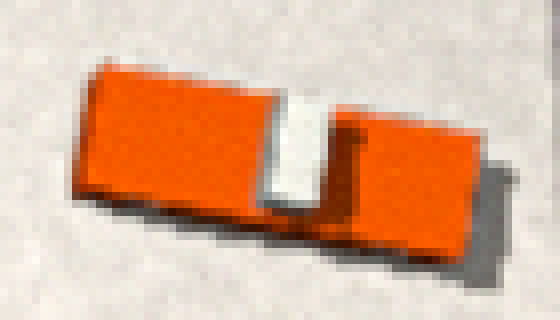

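View pics/c3.png

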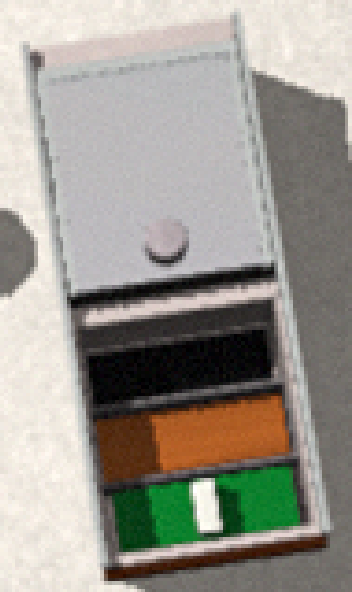

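Run:
```python
from h import *
c=load("top0"); hsv=cv2.cvtColor(c["frame"],cv2.COLOR_RGB2HSV)
def rect(name,roi,lo,hi,z):
    x0,x1,y0,y1=roi; m=np.zeros(hsv.shape[:2],np.uint8); m[y0:y1,x0:x1]=cv2.inRange(hsv,np.array(lo),np.array(hi))[y0:y1,x0:x1]
    m=cv2.morphologyEx(m,cv2.MORPH_OPEN,np.ones((2,2)))
    b=cv2.boundingRect(m)
    # upsampled pixel corners hull
    v,u=np.nonzero(m); p=np.r_[[ [a+i,b2+j] for a,b2 in zip(u,v) for i in(-.5,.5) for j in(-.5,.5)]]
    h=cv2.convexHull(p.astype(np.float32))[:,0]; X=ray(c,h,z)
    (ctr,sz,an)=cv2.minAreaRect((X[:,:2]*1000).astype(np.float32))
    bx=cv2.boxPoints((ctr,sz,an)); e=bx[1]-bx[0]; e2=bx[2]-bx[1]
    L=e if np.hypot(*e)>np.hypot(*e2) else e2
    a=np.degrees(np.arctan2(L[1],L[0]))%180
    print(name,b,"ctr",np.round(ctr,1),"sz",np.round(sz,1),"long axis deg",round(a,1))
    return ctr,a
for n,roi,hue,lidv in(("blue",(160,230,180,220),(105,130),None),("orange",(395,465,160,200),(3,16),None),("green",(270,335,190,225),(50,80),None),("bearer",(265,330,170,200),(8,20),None)):
    sub=hsv[roi[2]:roi[3],roi[0]:roi[1]]; k=(sub[...,0]>=hue[0])&(sub[...,0]<=hue[1])&(sub[...,1]>120); print(n,np.percentile(sub[...,2][k],[5,25,50,75,95]))
rect("blue",(160,230,180,220),(105,120,75),(130,255,255),.056)
rect("orange",(395,465,160,200),(3,120,150),(16,255,255),.026)
for t,z in(("blue",.078),("orange",.048)):
    roi=(160,230,180,220) if t=="blue" else (395,465,160,200)
# ridge of orange/blue: bright low-sat connected region enclosed in box
```

```text
blue [17. 52. 83. 85. 88.]
orange [ 60. 128. 152. 154. 157.]
green [36. 40. 78. 81. 83.]
bearer [ 42.  54. 105. 111. 115.]
blue (169, 189, 49, 21) ctr [472.1 339.7] sz [ 47.1 139.6] long axis deg 97.8
orange (407, 170, 48, 22) ctr [ 532.8 -345.7] sz [138.2  45.8] long axis deg 79.2
```

Run:
```python
from h import *
c=load("top0"); crop(c,260,340,145,228,7,"pics/c4.png",2.2)
s=load("side0"); crop(s,250,420,165,275,4.5,"pics/c5.png",2.0)
```

```text
(no output)
```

View pics/c4.png

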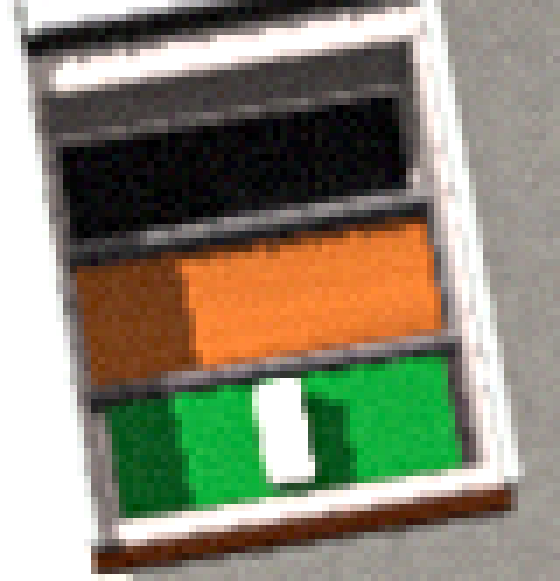

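View pics/c5.png

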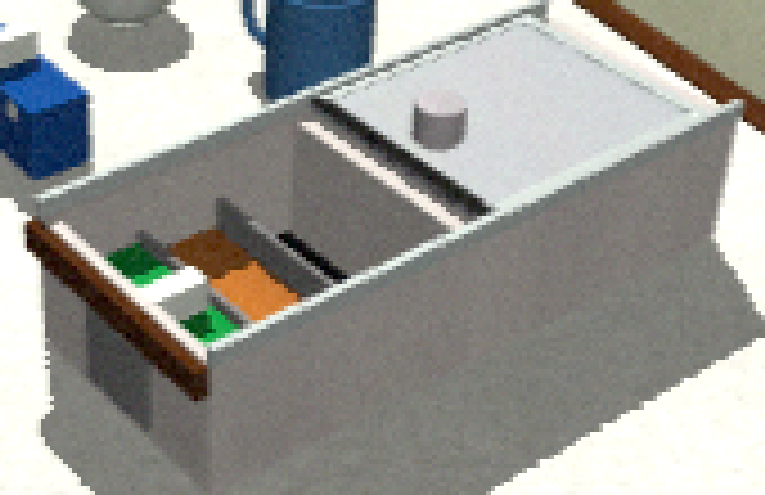

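Run:
```python
from h import *
c=load("top0")
P=lambda l:[(260+u/7-.5,145+v/7-.5) for u,v in l]
for n,l,z in(("bearer L2,R2",[(75,268),(95,385),(427,222),(440,330)],.04),("mat",[(62,148),(75,243),(403,95),(411,190)],.010),("green",[(105,405),(118,515),(450,360),(464,465)],.056),("farrim inner",[(55,88),(412,40)],.092),("nearrim inner",[(118,522),(465,468)],.092)):
    X=ray(c,P(l),z)*1000; print(n,np.round(X[:,:2],1).tolist())
    for i,j in([(0,1),(2,3),(0,2)] if len(X)==4 else [(0,1)]): d=X[j]-X[i]; print("   ",i,j,round(np.hypot(d[0],d[1]),1),round(np.degrees(np.arctan2(d[1],d[0])),1))
s=load("side0"); f=K(s)
def ps(u,v): return (250+u/4.5-.5,165+v/4.5-.5)
```

```text
bearer L2,R2 [[522.6, 121.1], [473.7, 112.4], [542.4, -24.6], [497.1, -29.6]]
    0 1 49.7 -169.9
    2 3 45.6 -173.7
    0 2 147.0 -82.3
mat [[580.0, 128.3], [538.8, 122.4], [603.4, -16.9], [562.1, -20.1]]
    0 1 41.6 -171.8
    2 3 41.4 -175.6
    0 2 147.1 -80.8
green [[463.1, 107.7], [418.3, 102.1], [482.1, -32.3], [439.2, -37.6]]
    0 1 45.2 -172.9
    2 3 43.2 -173.0
    0 2 141.3 -82.3
farrim inner [[586.3, 127.6], [606.3, -15.3]]
    0 1 144.4 -82.0
nearrim inner [[411.8, 101.1], [433.7, -35.0]]
    0 1 137.9 -80.9
```

Run:
```python
from h import *
c=load("top0")
q=lambda l:[(245+u/3.7-.5,70+v/3.7-.5) for u,v in l]
X=ray(c,q([(25,45),(107,575),(238,12),(329,535)]),.104)*1000;print(np.round(X,1))
for i,j in((1,0),(3,2)):
    d=X[j]-X[i];print(np.degrees(np.arctan2(d[1],d[0])))
print(ray(c,q([(166,238)]),.126)*1000)
# lines along rails by mask: detect edges via Canny+HoughLinesP
g=cv2.cvtColor(c["frame"],cv2.COLOR_RGB2GRAY)
L=cv2.createLineSegmentDetector().detect(g)[0][:,0]
for l in L:
    if np.hypot(l[2]-l[0],l[3]-l[1])>45 and 245<l[0]<340 and 70<l[1]<230:
        X=ray(c,[l[:2],l[2:]],.104)*1000; d=X[1]-X[0]; print(np.round(l,1),np.round(X[:,:2],0).tolist(),round(np.degrees(np.arctan2(d[1],d[0]))%180,1))
```

```text
[[803.6 175.3 104. ]
 [394.7 108.6 104. ]
 [830.2  11.2 104. ]
 [424.9 -54.3 104. ]]
9.256418179075226
9.177790320542757
[[643.55545867  66.21642245 126.        ]]
[327.  211.1 275.8 219. ] [[433.0, -37.0], [411.0, 102.0]] 99.1
[263.2 148.8 318.3 140.3] [[607.0, 139.0], [632.0, -14.0]] 99.2
[278.  222.3 334.4 213.3] [[402.0, 96.0], [427.0, -57.0]] 99.3
[318.1 145.2 265.6 153.2] [[618.0, -14.0], [594.0, 132.0]] 99.0
[274.1 226.5 261.6 145.1] [[390.0, 107.0], [618.0, 143.0]] 9.2
[265.8 158.  319.6 149.4] [[581.0, 131.0], [605.0, -18.0]] 99.4
[337.   97.1 360.3 225.7] [[758.0, -68.0], [394.0, -126.0]] 9.1
[259.7 144.5 250.4  81.7] [[619.0, 149.0], [803.0, 178.0]] 8.9
[333.6 210.8 312.7  90.5] [[434.0, -55.0], [777.0, 0.0]] 9.2
[330.8 218.  285.4 225.2] [[414.0, -47.0], [394.0, 76.0]] 99.2
[319.5 176.7 272.  183.7] [[528.0, -17.0], [508.0, 114.0]] 98.6
[269.3 165.5 314.4 158.4] [[560.0, 121.0], [580.0, -3.0]] 99.3
```

Locker measurements agree across features. The bin centre is about (509, 45) mm with yaw 9.2°, the mat about (568, 53) and the bearer about (508, 45). The blue box is at (472, 340) with its long axis at 97.8°. The orange box is at (533, −346) at 79.2°. Next I write a helper to convert goals into tool axes.

```bash
cat >> h.py <<'E'
from scipy.spatial.transform import Rotation as Ro
def plan(x,y,z,yaw):
    s=bot.observe(); q=s["orientation"]; R=Ro.from_quat([q[1],q[2],q[3],q[0]]).as_matrix()
    ty=R[:,1]; cy=np.degrees(np.arctan2(ty[1],ty[0]))
    d=(yaw-cy+90)%180-90
    # goal: tool straight down
    a=np.radians(cy+d); G=np.c_[[np.sin(a)*1.0,-np.cos(a),0],[np.cos(a),np.sin(a),0],[0,0,-1]]
    if np.linalg.det(G)<0: G[:,0]*=-1
    rv=np.degrees(Ro.from_matrix(R.T@G).as_rotvec())
    D=np.array([x,y,z])-s["eef_pos"]
    print("t",round(s["time"],2),"tcp",np.round(s["eef_pos"],4),"yaw",round(cy,2),"w",round(s["width"],3),"F",np.round(s["ft_force"],1))
    print("turn rotvec deg",np.round(rv,2),"| shift cm after turn",np.round(G.T@D*100,2),"| before turn",np.round(R.T@D*100,2))
E
python3 -c "
from h import *
plan(.472,.3397,.15,97.8)"
```

```text
t 0.1 tcp [0.2078 0.615  0.23  ] yaw 71.34 w 0.998 F [ 0.3  0.5 -0.8]
turn rotvec deg [ -0.14  -0.03 -26.46] | shift cm after turn [-22.44 -30.86   8.  ] | before turn [-33.84 -17.61   8.04]
```

>>> jog_arm(series=[0, 0, 0, 0, 0, -6.6, 1, 0, 0, 0, 0, 0, -6.6, 1, 0, 0, 0, 0, 0, -6.6, 1, 0, 0, 0, 0, 0, -6.6, 1, -2.2, -3.1, 0, 0, 0, 0, 1, -2.2, -3.1, 0, 0, 0, 0, 1, -2.2, -3.1, 0, 0, 0, 0, 1, -2.2, -3.1, 0, 0, 0, 0, 1], newtons=40)

```text
time: 0.77
eef_pos: [0.3125, 0.5031, 0.2306]
orientation: [-0.0, -0.068, 0.998, -0.001]
ft_force: [0.9, 0.2, 0.3]
width: 0.998
```

>>> jog_arm(series=[-2.2, -3.1, 0, 0, 0, 0, 1, -2.2, -3.1, 0, 0, 0, 0, 1, -2.2, -3.1, 1, 0, 0, 0, 1, -2.2, -3.1, 2, 0, 0, 0, 1, -2.2, -3.1, 2, 0, 0, 0, 1, -2.2, -3, 3, 0, 0, 0, 1, 0, 0, 0, 0, 0, 0, 1, 0, 0, 0, 0, 0, 0, 1])

```text
time: 1.43
eef_pos: [0.4633, 0.3396, 0.1536]
orientation: [-0.002, -0.064, 0.998, -0.002]
ft_force: [-0.2, 0.9, 0.5]
width: 1.004
```

```bash
python3 -c "
from h import *
plan(.472,.3397,.15,97.8)
c=snap('side','s1');t=snap('top','t1')"
```

```text
t 1.43 tcp [0.4633 0.3396 0.1536] yaw 97.35 w 1.004 F [-0.2  0.9  0.5]
turn rotvec deg [-0.26 -0.25 -0.45] | shift cm after turn [-0.87 -0.11  0.36] | before turn [-0.87 -0.1   0.36]
```

View pics/t1.png

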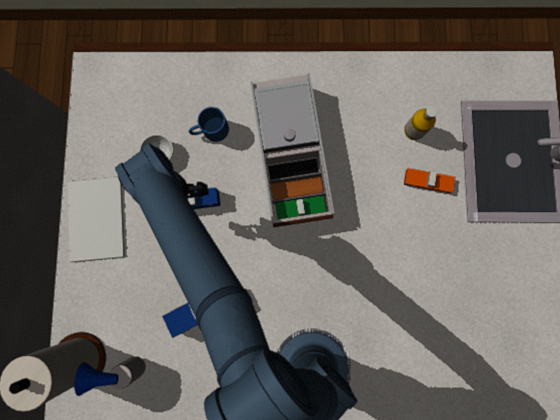

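View pics/s1.png

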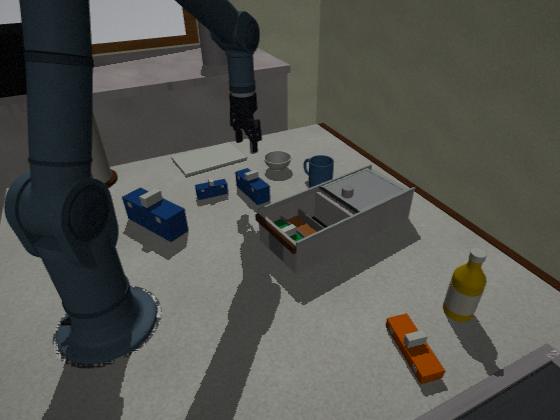

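The fingers are above the blue box. I now descend and close.

>>> jog_arm(series=[-0.87, -0.1, 1, 0, 0, -0.45, 1, 0, 0, 2, 0, 0, 0, 1, 0, 0, 2, 0, 0, 0, 1, 0, 0, 2, 0, 0, 0, 1, 0, 0, 1.3, 0, 0, 0, 1, 0, 0, 0, 0, 0, 0, 1, 0, 0, 0, 0, 0, 0, 1])

```text
time: 2.12
eef_pos: [0.4708, 0.3452, 0.0728]
orientation: [-0.001, -0.072, 0.997, -0.0]
ft_force: [-0.6, 0.0, -0.1]
width: 0.999
```

```bash
python3 -c "
from h import *
plan(.472,.3397,.058,97.8)
c=snap('side','s2');crop(c,200,300,110,220,5,'pics/s2c.png')"
```

```text
t 2.12 tcp [0.4708 0.3452 0.0728] yaw 98.29 w 0.999 F [-0.6  0.  -0.1]
turn rotvec deg [-0.02 -0.06  0.49] | shift cm after turn [-0.04 -0.56  1.48] | before turn [-0.04 -0.56  1.48]
```

View pics/s2c.png

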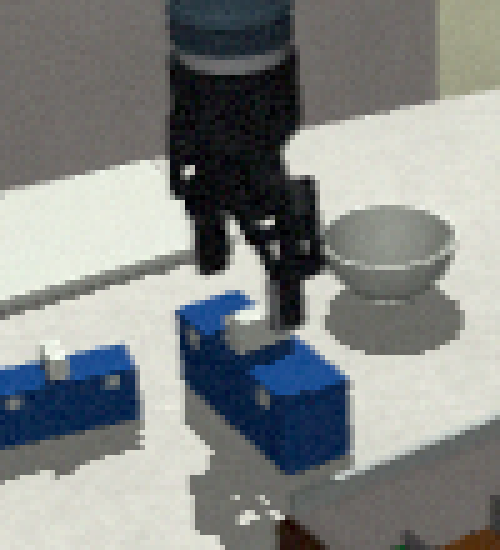

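>>> jog_arm(series=[0, -0.5, 1, 0, 0, 0.4, 1, 0, 0, 0.5, 0, 0, 0, 1, 0, 0, 0, 0, 0, 0, 1, 0, 0, 0, 0, 0, 0, 0, 0, 0, 0, 0, 0, 0, 0, 0, 0, 0, 0, 0, 0, 0, 0, 0, 0, 0, 0, 0, 0, 0, 0, 0, 0, 0, 0, 0])

```text
time: 2.83
eef_pos: [0.4724, 0.3398, 0.0586]
orientation: [0.0, -0.068, 0.998, 0.0]
ft_force: [0.2, 0.6, -0.2]
width: 0.299
```

>>> jog_arm(series=[0, 0, 0, 0, 0, 0, 0, 0, 0, 0, 0, 0, 0, 0, 0, 0, 0, 0, 0, 0, 0, 0, 0, 0, 0, 0, 0, 0])

```text
time: 3.17
eef_pos: [0.4725, 0.3405, 0.0589]
orientation: [0.001, -0.068, 0.998, 0.001]
ft_force: [0.0, 1.5, 2.0]
width: 0.203
```

```bash
python3 -c "
from h import *
plan(.472,.3397,.058,97.8)
c=snap('side','s3');crop(c,200,300,110,220,5,'pics/s3c.png')"
```

```text
t 3.17 tcp [0.4725 0.3405 0.0589] yaw 97.81 w 0.203 F [0.  1.5 2. ]
turn rotvec deg [0.08 0.06 0.01] | shift cm after turn [ 0.06 -0.07  0.09] | before turn [ 0.06 -0.07  0.09]
```

View pics/s3c.png

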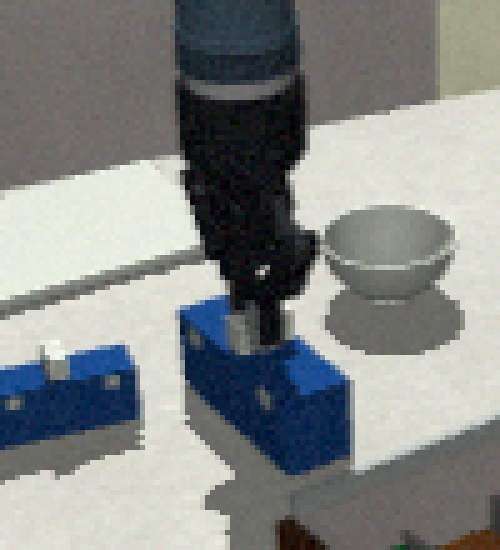

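The grip is at 17 mm, which matches the ridge. Now I lift.

>>> jog_arm(series=[0, 0, -1, 0, 0, 0, 0, 0, 0, -2, 0, 0, 0, 0, 0, 0, -3, 0, 0, 0, 0, 0, 0, -3, 0, 0, 0, 0, 0, 0, -3, 0, 0, 0, 0, 0, 0, -2, 0, 0, 0, 0, 0, 0, 0, 0, 0, 0, 0, 0, 0, 0, 0, 0, 0, 0], newtons=70)

```text
time: 3.88
eef_pos: [0.4721, 0.3387, 0.1982]
orientation: [-0.0, -0.068, 0.998, -0.0]
ft_force: [-0.5, -0.4, -4.9]
width: 0.19
```

```bash
python3 -c "
from h import *
plan(.568,.0532,.195,99.2)
c=snap('side','s4');crop(c,150,350,60,220,4,'pics/s4c.png')"
```

```text
t 3.88 tcp [0.4721 0.3387 0.1982] yaw 97.74 w 0.19 F [-0.5 -0.4 -4.9]
turn rotvec deg [-0.03 -0.   -1.46] | shift cm after turn [ -4.9  -29.71   0.32] | before turn [ -5.65 -29.58   0.33]
```

View pics/s4c.png

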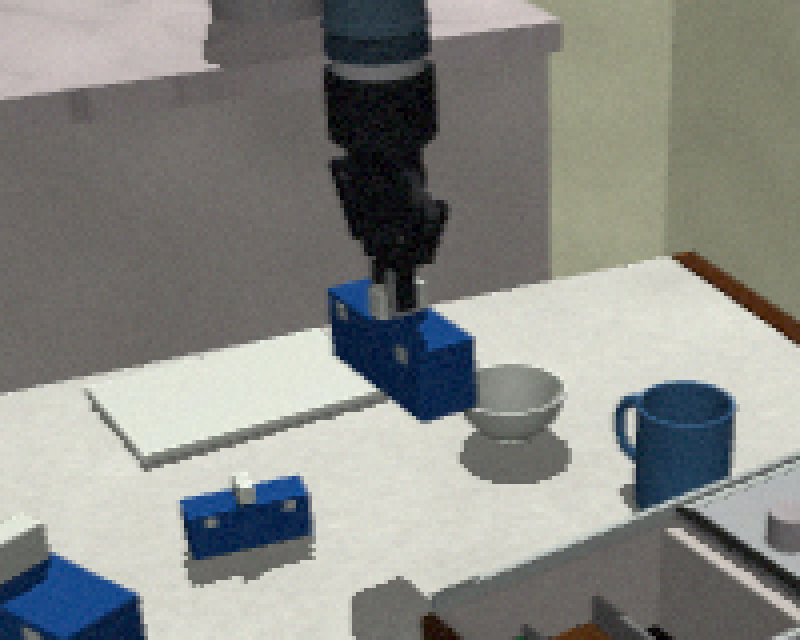

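>>> jog_arm(series=[0, -1, 0, 0, 0, -1.4, 0, -0.6, -3, 0, 0, 0, 0, 0, -0.6, -3.8, 0, 0, 0, 0, 0, -0.6, -4, 0, 0, 0, 0, 0, -0.6, -4, 0, 0, 0, 0, 0, -0.6, -4, 0, 0, 0, 0, 0, -0.6, -4, 0, 0, 0, 0, 0, -0.6, -3, 0, 0, 0, 0, 0])

```text
time: 4.6
eef_pos: [0.5538, 0.0759, 0.1947]
orientation: [-0.004, -0.078, 0.997, -0.002]
ft_force: [-0.2, -0.2, -4.7]
width: 0.192
```

>>> jog_arm(series=[-0.5, -2, 0, 0, 0, 0, 0, -0.2, -0.8, 0, 0, 0, 0, 0, 0, 0, 0, 0, 0, 0, 0, 0, 0, 0, 0, 0, 0, 0, 0, 0, 0, 0, 0, 0, 0])

```text
time: 5.02
eef_pos: [0.566, 0.058, 0.1968]
orientation: [-0.002, -0.082, 0.997, 0.001]
ft_force: [-0.8, 0.1, -4.2]
width: 0.198
```

```bash
python3 -c "
from h import *
plan(.568,.0532,.195,99.2)
c=snap('side','s5');t=snap('top','t5');crop(c,230,430,120,270,4,'pics/s5c.png');crop(t,240,345,70,230,3.7,'pics/t5c.png')"
```

```text
t 5.02 tcp [0.566  0.058  0.1968] yaw 99.39 w 0.198 F [-0.8  0.1 -4.2]
turn rotvec deg [ 0.09 -0.19  0.19] | shift cm after turn [-0.12 -0.51  0.18] | before turn [-0.12 -0.51  0.17]
```

View pics/s5c.png

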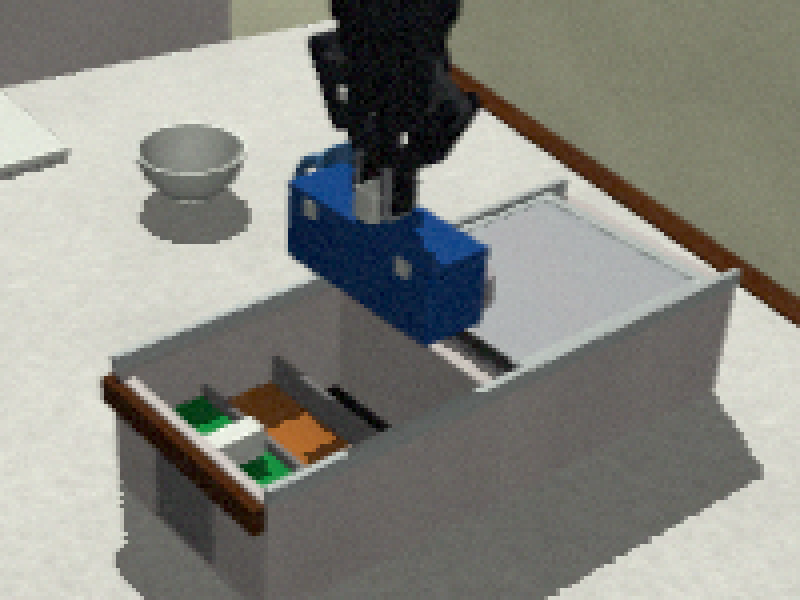

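View pics/t5c.png

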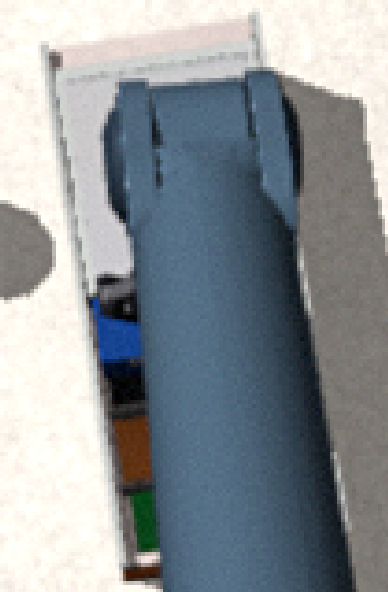

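>>> jog_arm(series=[-0.15, -0.5, 1, 0, 0, 0, 0, 0, 0, 1.5, 0, 0, 0, 0, 0, 0, 1, 0, 0, 0, 0, 0, 0, 0.5, 0, 0, 0, 0, 0, 0, 0, 0, 0, 0, 0, 0, 0, 0, 0, 0, 0, 0])

```text
time: 5.62
eef_pos: [0.5695, 0.0507, 0.1578]
orientation: [-0.001, -0.08, 0.997, -0.0]
ft_force: [-0.7, -0.3, -4.5]
width: 0.195
```

```bash
python3 -c "
from h import *
plan(.568,.0532,.0685,99.2)
c=snap('side','s6');t=snap('top','t6');crop(c,270,390,160,260,6,'pics/s6c.png',2);crop(t,240,345,130,230,5,'pics/t6c.png')"
```

```text
t 5.62 tcp [0.5695 0.0507 0.1578] yaw 99.22 w 0.195 F [-0.7 -0.3 -4.5]
turn rotvec deg [-0.   -0.06  0.02] | shift cm after turn [0.11 0.27 8.93] | before turn [0.1  0.27 8.93]
```

View pics/s6c.png

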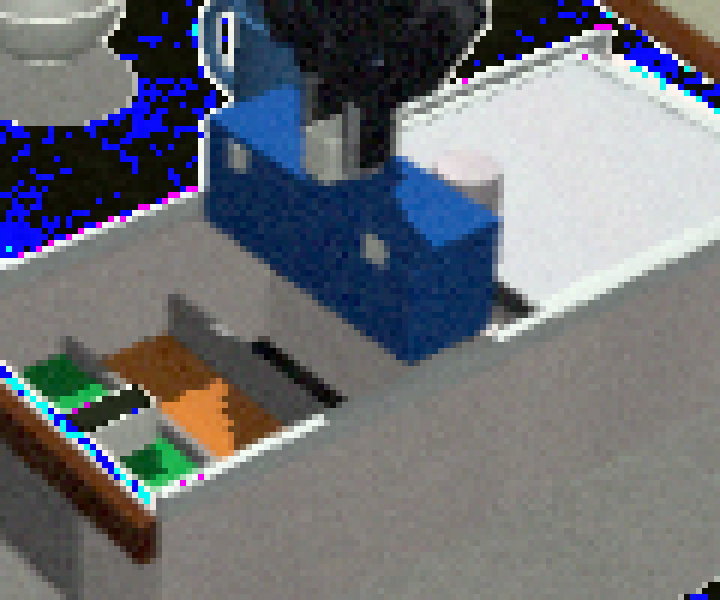

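View pics/t6c.png

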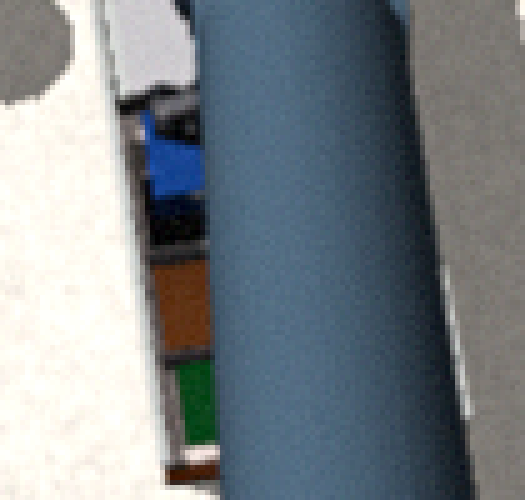

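```bash
python3 -c "
from h import *
c=load('s6')
print(ray(c,[(270+412/6-.5,160+363/6-.5),(270+206/6-.5,160+224/6-.5)],.0993)*1000)
s=load('s6')
# rim: near inner corners etc: far rim inner edge at right, near rim
print(proj(c,[[.5089+.088*.987-.076*-.16,.0445+.088*.16-.076*.987,.092],[.5089-.088*.987-.076*-.16,.0445-.088*.16-.076*.987,.092]]))
t=load('t6');print(ray(t,[(240+151/5-.5,130+197/5-.5),(240+145/5-.5,130+112/5-.5)],.1553)*1000)
"
```

```text
[[564.34206169 -19.14572787  99.3       ]
 [538.63512689 112.90704519  99.3       ]]
[[351.92428423 217.14640734]
 [296.51906116 243.2620564 ]]
[[538.77995887 118.06206622 155.3       ]
 [585.0175066  121.70641175 155.3       ]]
```

```bash
cat >> h.py <<'E'
def corners(x,y,yaw,z,hx=.024,hy=.07):
    a=np.radians(yaw-90); ex=np.array([np.cos(a),np.sin(a)]); ey=np.array([-ex[1],ex[0]])
    return np.array([[*(np.array([x,y])+i*hx*ex+j*hy*ey),z] for i,j in((1,1),(1,-1),(-1,-1),(-1,1))])
def over(c,polys,x0,x1,y0,y1,s,out,gain=1.6):
    im=np.clip(c["frame"][y0:y1,x0:x1,::-1]*gain,0,255).astype(np.uint8); im=cv2.resize(im,None,fx=s,fy=s,interpolation=cv2.INTER_NEAREST)
    for X in polys:
        p=(proj(c,X)+.5-[x0,y0])*s; cv2.polylines(im,[np.round(p).astype(np.int32)],True,(0,255,255),1)
    cv2.imwrite(out,im)
E
python3 - <<'E'
from h import *
L=(.509,.0445,99.2)
c=load("side0"); over(c,[corners(.472,.3397,97.8,.056),corners(.472,.3397,97.8,0),corners(*L,.092,.088,.076)],220,420,150,280,4,"pics/o1.png")
c=load("s6"); over(c,[corners(.5695,.0507,99.2,.1553),corners(.5695,.0507,99.2,.0993),corners(*L,.092,.088,.076)],250,400,150,270,5,"pics/o2.png",1.5)
E
```

```text
(no output)
```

View pics/o1.png

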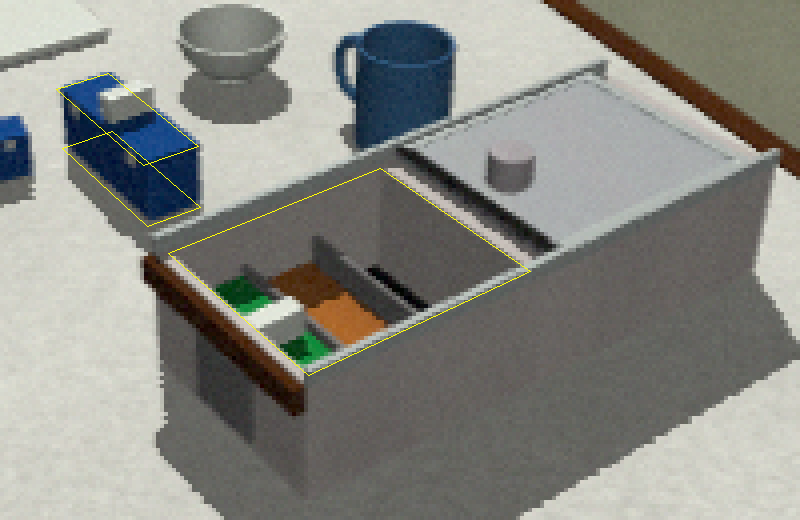

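View pics/o2.png

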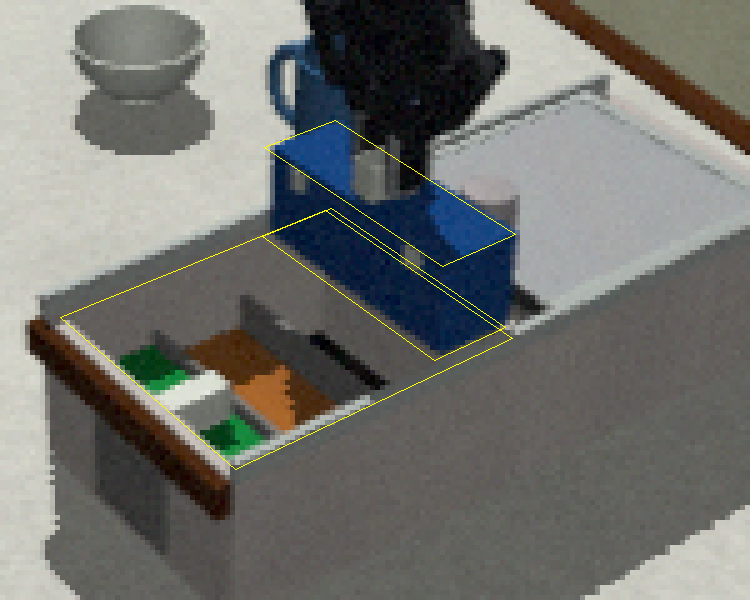

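Overlays agree to about 1 px (1–2 mm), with the box perhaps 1–2 mm far in x. I bias the aim slightly, to (0.5665, 0.053), and go down slowly while watching the force.

>>> jog_arm(series=[0.25, 0.25, 0.5, 0, 0, 0, 0, 0, 0, 1, 0, 0, 0, 0, 0, 0, 1, 0, 0, 0, 0, 0, 0, 0.7, 0, 0, 0, 0, 0, 0, 0, 0, 0, 0, 0, 0, 0, 0, 0, 0, 0, 0])

```text
time: 6.22
eef_pos: [0.566, 0.0523, 0.125]
orientation: [-0.001, -0.08, 0.997, -0.0]
ft_force: [0.6, -0.8, -4.0]
width: 0.192
```

```bash
python3 -c "
from h import *
plan(.5667,.053,.0685,99.2)
c=snap('side','s7')
over(c,[corners(*bot.observe()['eef_pos'][:2],99.2,bot.observe()['eef_pos'][2]-.0025),corners(.509,.0445,99.2,.092,.088,.076)],250,400,150,270,5,'pics/o3.png',1.5)"
```

```text
t 6.22 tcp [0.566  0.0523 0.125 ] yaw 99.18 w 0.192 F [ 0.6 -0.8 -4. ]
turn rotvec deg [-0.01 -0.15 -0.02] | shift cm after turn [-0.08  0.06  5.65] | before turn [-0.09  0.06  5.65]
```

View pics/o3.png

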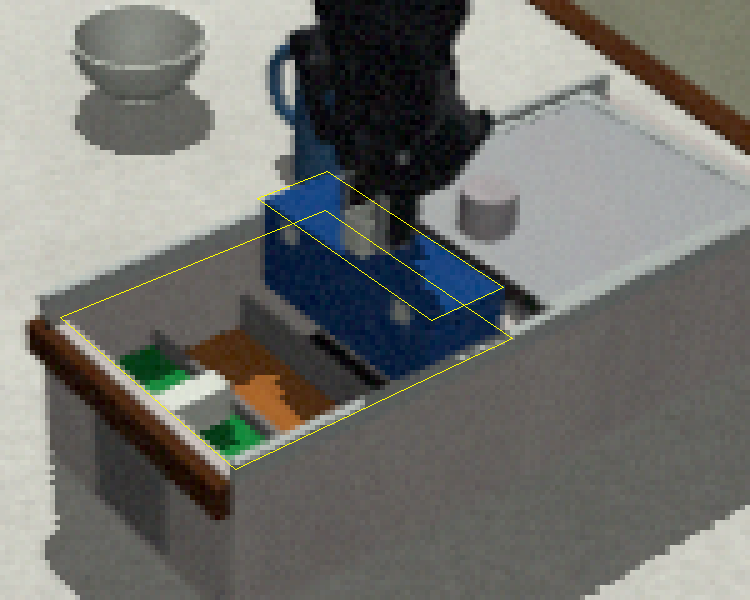

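>>> jog_arm(series=[-0.05, 0.05, 0.5, 0, 0, 0, 0, 0, 0, 0.8, 0, 0, 0, 0, 0, 0, 0.7, 0, 0, 0, 0, 0, 0, 0, 0, 0, 0, 0, 0, 0, 0, 0, 0, 0, 0])

```text
time: 6.68
eef_pos: [0.5664, 0.053, 0.1052]
orientation: [-0.001, -0.08, 0.997, -0.0]
ft_force: [-0.2, 0.2, -3.3]
width: 0.195
```

>>> jog_arm(series=[0, 0, 0.8, 0, 0, 0, 0, 0, 0, 1, 0, 0, 0, 0, 0, 0, 0.8, 0, 0, 0, 0, 0, 0, 0.4, 0, 0, 0, 0, 0, 0, 0, 0, 0, 0, 0, 0, 0, 0, 0, 0, 0, 0])

```text
time: 7.18
eef_pos: [0.5669, 0.053, 0.0756]
orientation: [-0.001, -0.08, 0.997, -0.0]
ft_force: [0.5, -0.3, -4.6]
width: 0.19
```

```bash
python3 -c "
from h import *
plan(.5667,.053,.0685,99.2)"
```

```text
t 7.18 tcp [0.5669 0.053  0.0756] yaw 99.19 w 0.19 F [ 0.5 -0.3 -4.6]
turn rotvec deg [-0.01 -0.08 -0.01] | shift cm after turn [0.02 0.   0.71] | before turn [0.02 0.   0.71]
```

In the lane with no lateral contact. Down the last 7 mm in small steps.

>>> jog_arm(series=[0, 0, 0.3, 0, 0, 0, 0, 0, 0, 0.2, 0, 0, 0, 0, 0, 0, 0.15, 0, 0, 0, 0, 0, 0, 0, 0, 0, 0, 0, 0, 0, 0, 0, 0, 0, 0])

```text
time: 7.6
eef_pos: [0.5674, 0.0531, 0.0698]
orientation: [-0.0, -0.08, 0.997, 0.0]
ft_force: [-0.1, 0.6, -4.4]
width: 0.191
```

>>> jog_arm(series=[0, 0, 0.1, 0, 0, 0, 0, 0, 0, 0.05, 0, 0, 0, 0, 0, 0, 0, 0, 0, 0, 0])

```text
time: 7.85
eef_pos: [0.5678, 0.0531, 0.069]
orientation: [0.0, -0.08, 0.997, 0.0]
ft_force: [-1.2, -0.7, -0.8]
width: 0.192
```

```bash
python3 -c "
from h import *
plan(.5667,.053,.0685,99.2)"
```

```text
t 7.85 tcp [0.5678 0.0531 0.069 ] yaw 99.18 w 0.192 F [-1.2 -0.7 -0.8]
turn rotvec deg [ 0.01  0.03 -0.02] | shift cm after turn [0.11 0.   0.05] | before turn [0.11 0.   0.05]
```

The weight has come off at z = 0.069, as predicted. I release and rise.

>>> jog_arm(series=[0, 0, 0, 0, 0, 0, 0.4, 0, 0, 0, 0, 0, 0, 0.7, 0, 0, 0, 0, 0, 0, 0.9, 0, 0, 0, 0, 0, 0, 0.9, 0, 0, 0, 0, 0, 0, 0.9, 0, 0, -1, 0, 0, 0, 0.9, 0, 0, -2, 0, 0, 0, 0.9, 0, 0, -4, 0, 0, 0, 0.9])

```text
time: 8.52
eef_pos: [0.5632, 0.0526, 0.135]
orientation: [-0.005, -0.08, 0.997, -0.001]
ft_force: [0.1, -0.0, -0.2]
width: 0.901
```

>>> jog_arm(series=[0, 0, -4, 0, 0, 0, 1, 0, 0, -4, 0, 0, 0, 1, 0, 0, 0, 0, 0, 0, 1])

```text
time: 8.77
eef_pos: [0.574, 0.0534, 0.2289]
orientation: [0.009, -0.08, 0.997, 0.001]
ft_force: [2.0, -0.5, 1.8]
width: 1.001
```

```bash
python3 -c "
from h import *
plan(.5328,-.3457,.21,79.2)
c=snap('side','s8');crop(c,250,400,150,270,5,'pics/s8c.png')"
```

```text
t 8.77 tcp [0.574  0.0534 0.2289] yaw 99.14 w 1.001 F [ 2.  -0.5  1.8]
turn rotvec deg [ 0.25  1.05 19.94] | shift cm after turn [ -3.43 -39.98   1.89] | before turn [ 10.44 -38.75   1.66]
```

View pics/s8c.png

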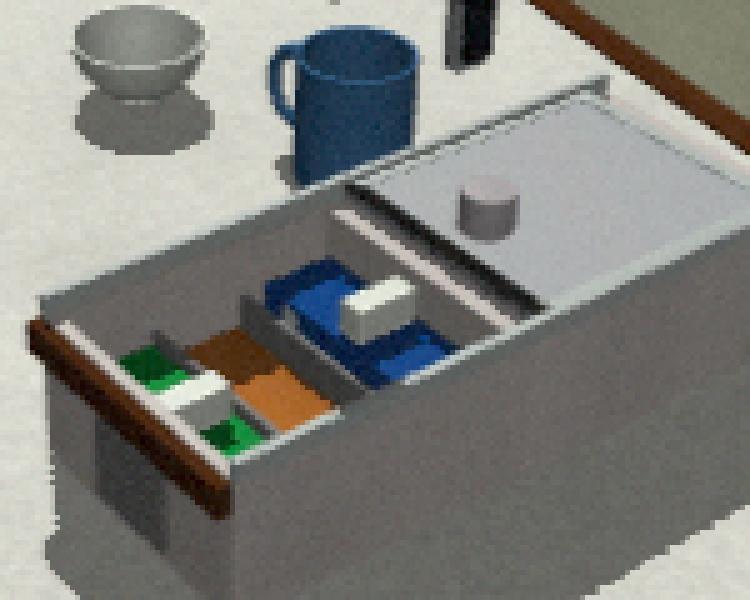

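The blue box sits level in the mat lane. Now to the orange box.

>>> jog_arm(series=[0, 0, 0, 0, 0, 6.6, 1, 0, 0, 0, 0, 0, 6.6, 1, 0, 0, 0, 0, 0, 6.6, 1, -0.3, -3.6, 0, 0, 0, 0, 1, -0.3, -3.6, 0, 0, 0, 0, 1, -0.3, -3.6, 0, 0, 0, 0, 1, -0.3, -3.6, 0, 0, 0, 0, 1, -0.3, -3.6, 0, 0, 0, 0, 1])

```text
time: 9.48
eef_pos: [0.5478, -0.128, 0.2177]
orientation: [-0.001, 0.092, 0.996, 0.0]
ft_force: [2.0, 0.3, 0.5]
width: 1.001
```

>>> jog_arm(series=[-0.3, -3.6, 0, 0, 0, 0, 1, -0.3, -3.6, 0, 0, 0, 0, 1, -0.3, -3.6, 0, 0, 0, 0, 1, -0.3, -3.6, 0, 0, 0, 0, 1, -0.3, -3.6, 1, 0, 0, 0, 1, -0.3, -3.6, 1, 0, 0, 0, 1, 0, 0, 2, 0, 0, 0, 1, 0, 0, 2, 0, 0, 0, 1])

```text
time: 10.15
eef_pos: [0.5248, -0.347, 0.1581]
orientation: [0.0, 0.096, 0.995, -0.001]
ft_force: [0.6, 1.0, -0.3]
width: 0.998
```

>>> jog_arm(series=[0, 0, 0, 0, 0, 0, 1, 0, 0, 0, 0, 0, 0, 1])

```text
time: 10.32
eef_pos: [0.5255, -0.3409, 0.1564]
orientation: [-0.002, 0.092, 0.996, 0.001]
ft_force: [0.0, 0.4, 0.3]
width: 0.998
```

```bash
python3 -c "
from h import *
plan(.5328,-.3457,.028,79.2)
t=snap('top','t9');crop(t,240,345,130,230,5,'pics/t9c.png')"
```

```text
t 10.32 tcp [ 0.5255 -0.3409  0.1564] yaw 79.4 w 0.998 F [0.  0.4 0.3]
turn rotvec deg [ 0.09 -0.27  0.2 ] | shift cm after turn [-0.81 -0.33 12.84] | before turn [-0.87 -0.35 12.83]
```

View pics/t9c.png

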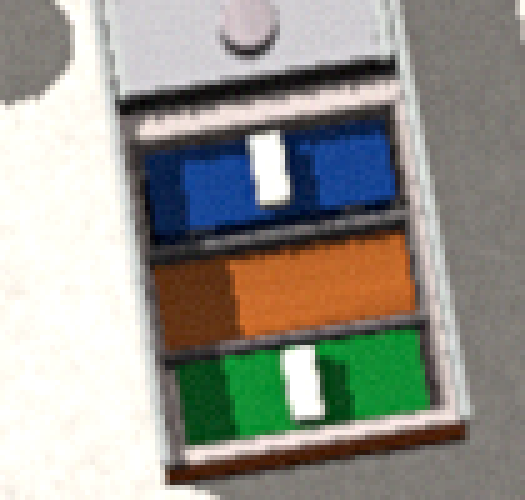

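>>> jog_arm(series=[-0.8, -0.3, 1, 0, 0, 0.2, 1, 0, 0, 3, 0, 0, 0, 1, 0, 0, 3, 0, 0, 0, 1, 0, 0, 2.5, 0, 0, 0, 1, 0, 0, 1.5, 0, 0, 0, 1, 0, 0, 0, 0, 0, 0, 1, 0, 0, 0, 0, 0, 0, 1])

```text
time: 10.95
eef_pos: [0.5348, -0.3464, 0.0489]
orientation: [0.0, 0.094, 0.996, -0.0]
ft_force: [-0.5, -0.1, 1.0]
width: 1.001
```

```bash
python3 -c "
from h import *
plan(.5328,-.3457,.0285,79.2)
c=snap('side','s10');crop(c,350,490,240,390,4,'pics/s10c.png')
t=load('t9'); hsv=cv2.cvtColor(t['frame'],cv2.COLOR_RGB2HSV)
m=np.zeros(hsv.shape[:2],np.uint8);m[155:182,265:325]=cv2.inRange(hsv,(105,100,20),(130,255,255))[155:182,265:325]
v,u=np.nonzero(m);h=cv2.convexHull(np.c_[u,v].astype(np.float32))[:,0];X=ray(t,h,.066)
print(cv2.minAreaRect((X[:,:2]*1000).astype(np.float32)))"
```

```text
t 10.95 tcp [ 0.5348 -0.3464  0.0489] yaw 79.24 w 1.001 F [-0.5 -0.1  1. ]
turn rotvec deg [-0.01  0.01  0.04] | shift cm after turn [0.21 0.03 2.04] | before turn [0.21 0.03 2.04]
((567.601318359375, 53.925445556640625), (53.72394561767578, 140.912353515625), 9.415533065795898)
```

View pics/s10c.png

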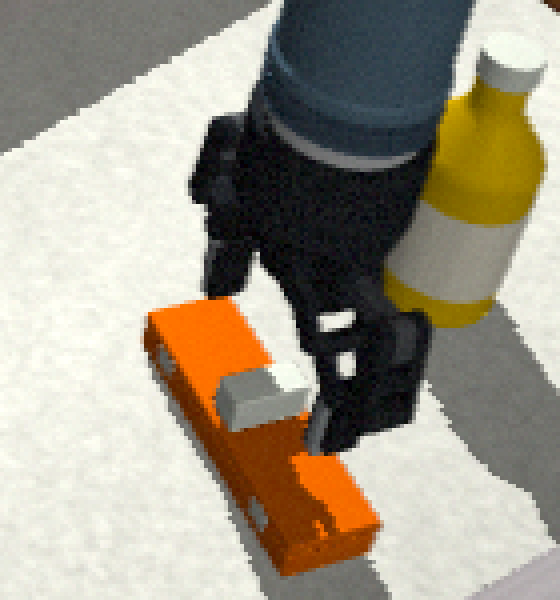

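The blue box is at (568, 54), on the mat centre. The fingers straddle the orange ridge, so I lower and close.

>>> jog_arm(series=[0.15, 0, 1.2, 0, 0, 0, 1, 0, 0, 0.7, 0, 0, 0, 1, 0, 0, 0, 0, 0, 0, 1, 0, 0, 0, 0, 0, 0, 0, 0, 0, 0, 0, 0, 0, 0, 0, 0, 0, 0, 0, 0, 0, 0, 0, 0, 0, 0, 0, 0, 0, 0, 0, 0, 0, 0, 0], newtons=40)

```text
time: 11.67
eef_pos: [0.533, -0.3465, 0.0296]
orientation: [0.0, 0.094, 0.996, -0.0]
ft_force: [-0.6, 0.5, -0.4]
width: 0.3
```

>>> jog_arm(series=[0, 0, 0, 0, 0, 0, 0, 0, 0, 0, 0, 0, 0, 0, 0, 0, 0, 0, 0, 0, 0, 0, 0, 0, 0, 0, 0, 0])

```text
time: 12.0
eef_pos: [0.5332, -0.3466, 0.0297]
orientation: [0.0, 0.094, 0.996, -0.0]
ft_force: [0.4, 0.7, 1.3]
width: 0.202
```

```bash
python3 -c "
from h import *
plan(.5328,-.3457,.0285,79.2)"
```

```text
t 12.0 tcp [ 0.5332 -0.3466  0.0297] yaw 79.19 w 0.202 F [0.4 0.7 1.3]
turn rotvec deg [-0.01  0.05 -0.01] | shift cm after turn [0.06 0.08 0.12] | before turn [0.06 0.08 0.12]
```

>>> jog_arm(series=[0, 0, -1, 0, 0, 0, 0, 0, 0, -2, 0, 0, 0, 0, 0, 0, -3, 0, 0, 0, 0, 0, 0, -3.5, 0, 0, 0, 0, 0, 0, -3.5, 0, 0, 0, 0, 0, 0, -2, 0, 0, 0, 0, 0, 0, 0, 0, 0, 0, 0, 0, 0, 0, 0, 0, 0, 0], newtons=60)

```text
time: 12.67
eef_pos: [0.533, -0.3468, 0.1806]
orientation: [0.001, 0.094, 0.996, -0.0]
ft_force: [-0.3, -0.5, -1.9]
width: 0.195
```

```bash
python3 -c "
from h import *
plan(.5085,.0447,.17,99.2)
c=snap('side','s11');crop(c,330,490,180,390,3,'pics/s11c.png')"
```

```text
t 12.67 tcp [ 0.533  -0.3468  0.1806] yaw 79.17 w 0.195 F [-0.3 -0.5 -1.9]
turn rotvec deg [ -0.05   0.12 -20.03] | shift cm after turn [-3.84 39.03  1.06] | before turn [ 9.76 37.99  1.03]
```

View pics/s11c.png

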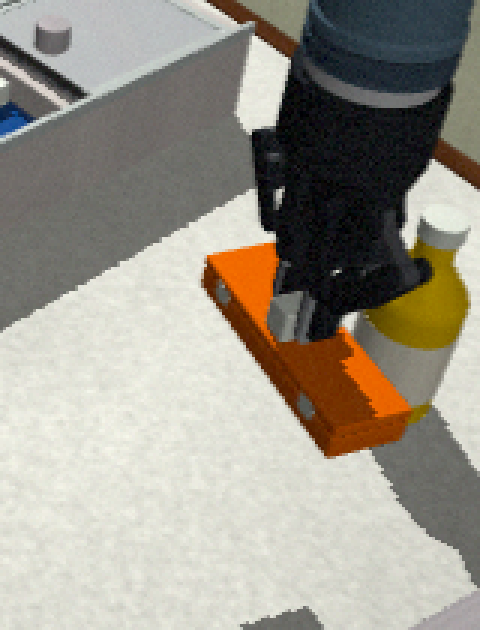

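>>> jog_arm(series=[1, 2, 0, 0, 0, 0, 0, 0, 0, 0, 0, 0, -6.7, 0, 0, 0, 0, 0, 0, -6.7, 0, 0, 0, 0, 0, 0, -6.6, 0, -0.4, 3, 0, 0, 0, 0, 0, -0.5, 4, 0, 0, 0, 0, 0, -0.5, 4, 0, 0, 0, 0, 0, -0.5, 4, 0, 0, 0, 0, 0])

```text
time: 13.38
eef_pos: [0.5188, -0.1718, 0.1763]
orientation: [-0.003, -0.079, 0.997, 0.001]
ft_force: [2.2, 0.5, -1.6]
width: 0.193
```

>>> jog_arm(series=[-0.5, 4, 0, 0, 0, 0, 0, -0.5, 4, 0, 0, 0, 0, 0, -0.5, 4, 0, 0, 0, 0, 0, -0.5, 4, 0, 0, 0, 0, 0, -0.3, 3, 0, 0, 0, 0, 0, -0.2, 1.5, 0, 0, 0, 0, 0, 0, 0, 0, 0, 0, 0, 0, 0, 0, 0, 0, 0, 0, 0])

```text
time: 14.05
eef_pos: [0.5114, 0.0335, 0.177]
orientation: [-0.003, -0.082, 0.997, -0.001]
ft_force: [-0.7, -0.4, -2.1]
width: 0.195
```

```bash
python3 -c "
from h import *
plan(.5085,.0447,.14,99.2)"
```

```text
t 14.05 tcp [0.5114 0.0335 0.177 ] yaw 99.38 w 0.195 F [-0.7 -0.4 -2.1]
turn rotvec deg [-0.04 -0.29  0.18] | shift cm after turn [0.1  1.15 3.7 ] | before turn [0.08 1.16 3.7 ]
```

>>> jog_arm(series=[0.1, 1.1, 0.5, 0, 0, 0.2, 0, 0, 0, 1, 0, 0, 0, 0, 0, 0, 1, 0, 0, 0, 0, 0, 0, 0, 0, 0, 0, 0, 0, 0, 0, 0, 0, 0, 0, 0, 0, 0, 0, 0, 0, 0])

```text
time: 14.55
eef_pos: [0.5106, 0.0421, 0.1539]
orientation: [-0.0, -0.077, 0.997, -0.0]
ft_force: [-0.2, -0.0, -2.4]
width: 0.195
```

```bash
python3 -c "
from h import *
plan(.5085,.0447,.0697,99.2)
c=snap('side','s12');e=bot.observe()['eef_pos']
over(c,[corners(e[0],e[1],99.2,e[2]-.0037),corners(.509,.0445,99.2,.092,.088,.076)],250,400,150,270,5,'pics/o12.png',1.5)"
```

```text
t 14.55 tcp [0.5106 0.0421 0.1539] yaw 98.88 w 0.195 F [-0.2 -0.  -2.4]
turn rotvec deg [-0.03 -0.05 -0.32] | shift cm after turn [0.16 0.29 8.42] | before turn [0.16 0.3  8.42]
```

View pics/o12.png

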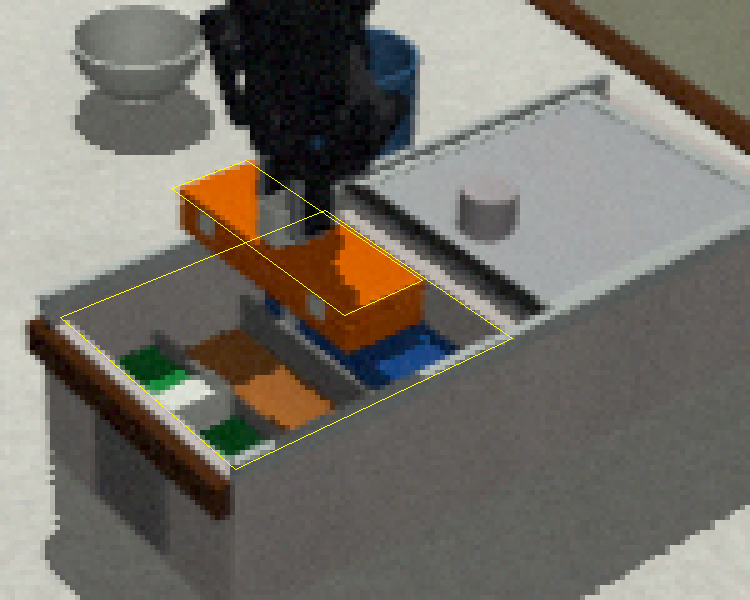

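>>> jog_arm(series=[0.15, 0.25, 0.5, 0, 0, -0.3, 0, 0, 0, 1.5, 0, 0, 0, 0, 0, 0, 1.5, 0, 0, 0, 0, 0, 0, 1, 0, 0, 0, 0, 0, 0, 0.5, 0, 0, 0, 0, 0, 0, 0, 0, 0, 0, 0, 0, 0, 0, 0, 0, 0, 0])

```text
time: 15.18
eef_pos: [0.509, 0.0456, 0.1044]
orientation: [0.0, -0.081, 0.997, -0.0]
ft_force: [1.0, 0.6, -1.5]
width: 0.195
```

```bash
python3 -c "
from h import *
plan(.5085,.0447,.0697,99.2)"
```

```text
t 15.18 tcp [0.509  0.0456 0.1044] yaw 99.29 w 0.195 F [ 1.   0.6 -1.5]
turn rotvec deg [-0.01  0.    0.09] | shift cm after turn [ 0.06 -0.08  3.47] | before turn [ 0.06 -0.08  3.47]
```

>>> jog_arm(series=[0.05, -0.05, 0.5, 0, 0, 0, 0, 0, 0, 1, 0, 0, 0, 0, 0, 0, 0.8, 0, 0, 0, 0, 0, 0, 0.5, 0, 0, 0, 0, 0, 0, 0.3, 0, 0, 0, 0, 0, 0, 0.2, 0, 0, 0, 0, 0, 0, 0, 0, 0, 0, 0, 0, 0, 0, 0, 0, 0, 0])

```text
time: 15.85
eef_pos: [0.5085, 0.045, 0.0712]
orientation: [-0.0, -0.081, 0.997, -0.0]
ft_force: [0.1, 0.1, -2.2]
width: 0.195
```

>>> jog_arm(series=[0, 0, 0.1, 0, 0, 0, 0, 0, 0, 0.05, 0, 0, 0, 0, 0, 0, 0, 0, 0, 0, 0])

```text
time: 16.1
eef_pos: [0.5086, 0.045, 0.07]
orientation: [0.0, -0.081, 0.997, 0.0]
ft_force: [-0.8, -0.2, -1.1]
width: 0.195
```

>>> jog_arm(series=[0, 0, 0.1, 0, 0, 0, 0, 0, 0, 0, 0, 0, 0, 0, 0, 0, 0, 0, 0, 0, 0])

```text
time: 16.35
eef_pos: [0.5087, 0.0451, 0.0697]
orientation: [0.0, -0.081, 0.997, 0.0]
ft_force: [-2.1, 0.3, 5.1]
width: 0.197
```

Contact at z = 0.0697, as expected. I release and rise.

>>> jog_arm(series=[0, 0, -0.05, 0, 0, 0, 0, 0, 0, 0, 0, 0, 0, 0.4, 0, 0, 0, 0, 0, 0, 0.7, 0, 0, 0, 0, 0, 0, 0.9, 0, 0, 0, 0, 0, 0, 0.9, 0, 0, -1, 0, 0, 0, 0.9, 0, 0, -2, 0, 0, 0, 0.9, 0, 0, -3, 0, 0, 0, 0.9])

```text
time: 17.02
eef_pos: [0.5059, 0.0446, 0.128]
orientation: [-0.003, -0.081, 0.997, -0.001]
ft_force: [0.8, 0.6, 0.2]
width: 0.902
```

>>> jog_arm(series=[0, 0, -4, 0, 0, 0, 1, 0, 0, -4, 0, 0, 0, 1, 0, 0, -2, 0, 0, 0, 1, 0, 0, 0, 0, 0, 0, 1, 0, 0, 0, 0, 0, 0, 1])

```text
time: 17.43
eef_pos: [0.5097, 0.0452, 0.2317]
orientation: [0.002, -0.081, 0.997, 0.001]
ft_force: [-0.5, -0.3, -0.2]
width: 1.003
```

```bash
python3 -c "
from h import *
plan(.644,.0664,.2,99.2)
c=snap('side','s13');crop(c,250,400,150,270,5,'pics/s13c.png',1.5)
t=snap('top','t13')"
```

```text
t 17.43 tcp [0.5097 0.0452 0.2317] yaw 99.28 w 1.003 F [-0.5 -0.3 -0.2]
turn rotvec deg [0.04 0.28 0.08] | shift cm after turn [-13.59  -0.05   3.17] | before turn [-13.58  -0.07   3.23]
```

View pics/s13c.png

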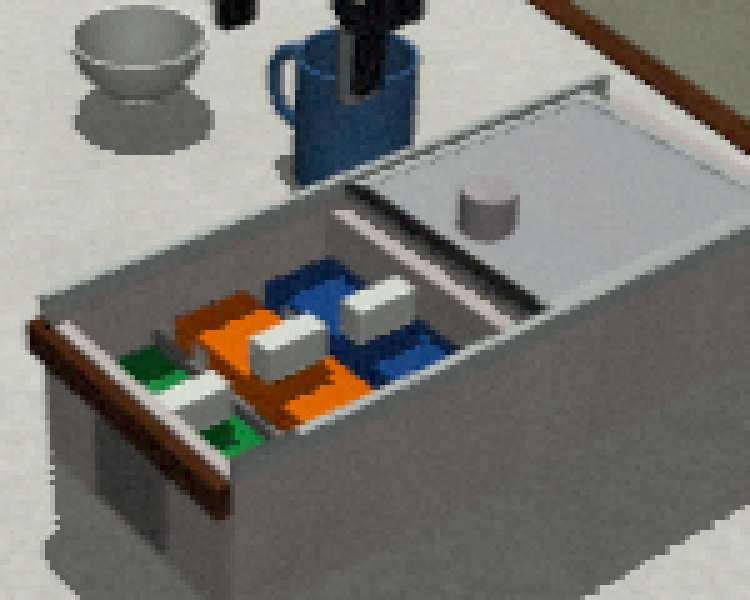

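Both boxes are level in their lanes and below the rim. Now the hatch knob: I move over it and grip it across y.

>>> jog_arm(series=[-3, 0, 0, 0, 0, 0, 1, -3.5, 0, 0, 0, 0, 0, 1, -3.5, 0, 0, 0, 0, 0, 1, -2.5, 0, 0, 0, 0, 0, 1, -1.1, 0, 0, 0, 0, 0, 1, 0, 0, 3, 0, 0, 0, 1, 0, 0, 0, 0, 0, 0, 1, 0, 0, 0, 0, 0, 0, 1])

```text
time: 18.2
eef_pos: [0.6391, 0.0665, 0.1948]
orientation: [-0.005, -0.081, 0.997, -0.001]
ft_force: [-0.6, -0.5, -0.6]
width: 0.999
```

```bash
python3 -c "
from h import *
plan(.6435,.0664,.109,99.2)
t=load('t13'); import numpy as np
crop(t,240,345,70,230,3.7,'pics/t13c.png')"
```

```text
t 18.2 tcp [0.6391 0.0665 0.1948] yaw 99.28 w 0.999 F [-0.6 -0.5 -0.6]
turn rotvec deg [-0.02 -0.58  0.08] | shift cm after turn [-0.43 -0.08  8.58] | before turn [-0.51 -0.08  8.58]
```

View pics/t13c.png

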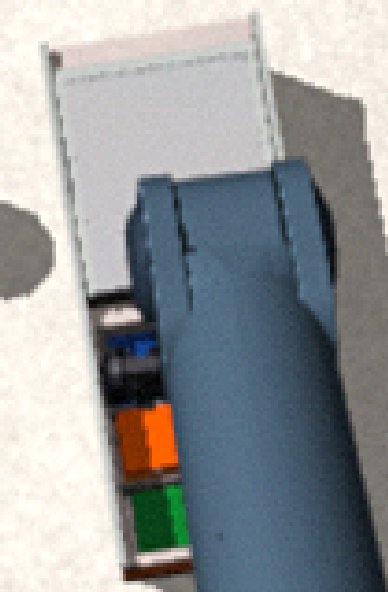

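>>> jog_arm(series=[-0.4, -0.1, 1.5, 0, 0, 0, 1, 0, 0, 2.5, 0, 0, 0, 1, 0, 0, 2, 0, 0, 0, 1, 0, 0, 1.2, 0, 0, 0, 1, 0, 0, 0, 0, 0, 0, 1, 0, 0, 0, 0, 0, 0, 1])

```text
time: 18.7
eef_pos: [0.6463, 0.0665, 0.1269]
orientation: [-0.001, -0.081, 0.997, -0.0]
ft_force: [0.4, 0.5, -0.0]
width: 1.003
```

```bash
python3 -c "
from h import *
plan(.6435,.0664,.109,99.2)
c=snap('side','s14');crop(c,280,420,120,240,5,'pics/s14c.png',1.6)"
```

```text
t 18.7 tcp [0.6463 0.0665 0.1269] yaw 99.28 w 1.003 F [ 0.4  0.5 -0. ]
turn rotvec deg [-0.   -0.06  0.08] | shift cm after turn [0.28 0.04 1.79] | before turn [0.28 0.04 1.8 ]
```

View pics/s14c.png

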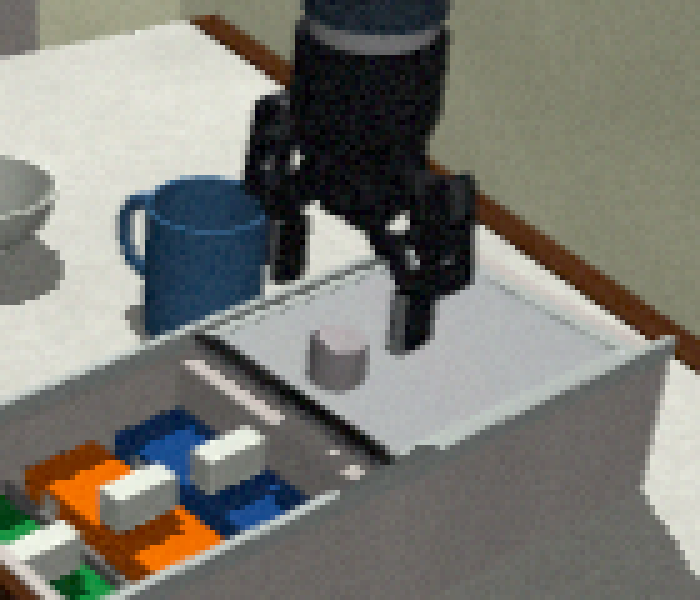

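```bash
python3 -c "
from h import *
c=load('s14')
print((proj(c,[[.6435,.0664,.126],[.6463,.0665,.126]])-[280,120])*5)
print(ray(c,[(280+339/5-.5,120+342/5-.5)],.126))"
```

```text
[[333.20514268 336.0988075 ]
 [337.48388968 334.76805714]]
[[0.64313754 0.0626848  0.126     ]]
```

Both views put the knob at (0.643, 0.065). I lower and grip.

>>> jog_arm(series=[0.28, 0.05, 1, 0, 0, 0, 1, 0, 0, 0.8, 0, 0, 0, 1, 0, 0, 0, 0, 0, 0, 1, 0, 0, 0, 0, 0, 0, 0, 0, 0, 0, 0, 0, 0, 0, 0, 0, 0, 0, 0, 0, 0, 0, 0, 0, 0, 0, 0, 0, 0, 0, 0, 0, 0, 0, 0], newtons=25)

```text
time: 19.42
eef_pos: [0.6444, 0.0662, 0.11]
orientation: [0.001, -0.081, 0.997, -0.0]
ft_force: [-0.0, -1.9, 0.4]
width: 0.364
```

>>> jog_arm(series=[0, 0, 0, 0, 0, 0, 0, 0, 0, 0, 0, 0, 0, 0, 0, 0, 0, 0, 0, 0, 0])

```text
time: 19.67
eef_pos: [0.6444, 0.0662, 0.1099]
orientation: [0.001, -0.081, 0.997, -0.0]
ft_force: [-0.9, -0.7, 3.0]
width: 0.361
```

```bash
python3 -c "
from h import *
plan(.4500,.0350,.109,99.2)
c=snap('side','s15');crop(c,280,420,120,240,5,'pics/s15c.png',1.6)"
```

```text
t 19.67 tcp [0.6444 0.0662 0.1099] yaw 99.28 w 0.361 F [-0.9 -0.7  3. ]
turn rotvec deg [-0.03  0.06  0.08] | shift cm after turn [19.69  0.02  0.09] | before turn [19.69  0.05  0.07]
```

View pics/s15c.png

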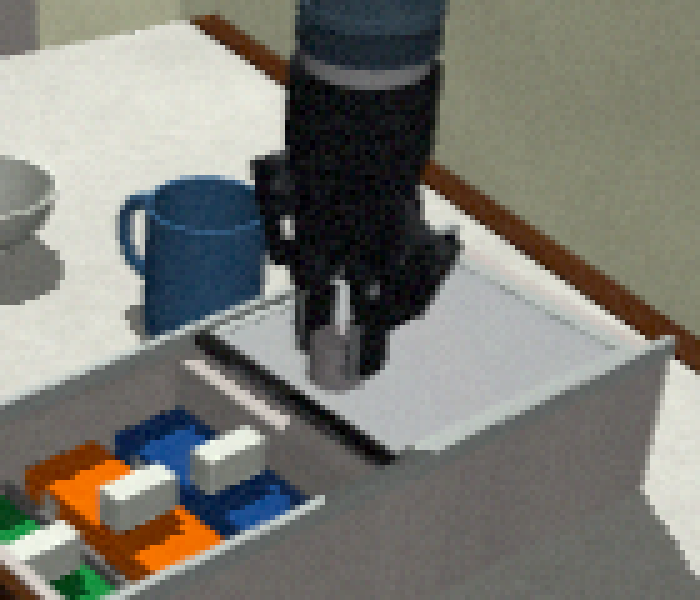

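The knob is gripped at about 31 mm. I slide slowly at first, watching the force.

>>> jog_arm(series=[0.5, 0, 0, 0, 0, 0, 0, 1, 0, 0, 0, 0, 0, 0, 1, 0, 0, 0, 0, 0, 0, 1, 0, 0, 0, 0, 0, 0, 1, 0, 0, 0, 0, 0, 0, 1, 0, 0, 0, 0, 0, 0, 0, 0, 0, 0, 0, 0, 0])

```text
time: 20.3
eef_pos: [0.5879, 0.0571, 0.1099]
orientation: [-0.001, -0.081, 0.997, 0.0]
ft_force: [-1.0, -2.3, 5.1]
width: 0.36
```

```bash
python3 -c "
from h import *
plan(.4500,.0350,.109,99.2)"
```

```text
t 20.3 tcp [0.5879 0.0571 0.1099] yaw 99.26 w 0.36 F [-1.  -2.3  5.1]
turn rotvec deg [ 0.01 -0.08  0.06] | shift cm after turn [13.97  0.02  0.09] | before turn [13.97  0.04  0.11]
```

>>> jog_arm(series=[0.8, 0, 0, 0, 0, 0, 0, 1.2, 0, 0, 0, 0, 0, 0, 1.5, 0, 0, 0, 0, 0, 0, 1.5, 0, 0, 0, 0, 0, 0, 1.5, 0, 0, 0, 0, 0, 0, 1, 0, 0, 0, 0, 0, 0, 0.5, 0, 0, 0, 0, 0, 0, 0, 0, 0, 0, 0, 0, 0])

```text
time: 20.97
eef_pos: [0.5094, 0.0444, 0.1098]
orientation: [-0.001, -0.081, 0.997, 0.0]
ft_force: [-1.1, -2.0, 6.6]
width: 0.361
```

```bash
python3 -c "
from h import *
plan(.4500,.0350,.109,99.2)"
```

```text
t 20.97 tcp [0.5094 0.0444 0.1098] yaw 99.27 w 0.361 F [-1.1 -2.   6.6]
turn rotvec deg [ 0.01 -0.07  0.07] | shift cm after turn [6.01 0.02 0.08] | before turn [6.01 0.03 0.09]
```

>>> jog_arm(series=[0.7, 0, 0, 0, 0, 0, 0, 1, 0, 0, 0, 0, 0, 0, 1.2, 0, 0, 0, 0, 0, 0, 1.2, 0, 0, 0, 0, 0, 0, 0.8, 0, 0, 0, 0, 0, 0, 0.5, 0, 0, 0, 0, 0, 0, 0.3, 0, 0, 0, 0, 0, 0, 0, 0, 0, 0, 0, 0, 0])

```text
time: 21.63
eef_pos: [0.4534, 0.0354, 0.1097]
orientation: [-0.0, -0.081, 0.997, 0.0]
ft_force: [-0.4, -1.9, 7.7]
width: 0.363
```

```bash
python3 -c "
from h import *
plan(.4500,.0350,.109,99.2)"
```

```text
t 21.63 tcp [0.4534 0.0354 0.1097] yaw 99.28 w 0.363 F [-0.4 -1.9  7.7]
turn rotvec deg [ 0.01 -0.04  0.08] | shift cm after turn [0.34 0.02 0.07] | before turn [0.34 0.02 0.07]
```

>>> jog_arm(series=[0.2, 0, 0, 0, 0, 0, 0, 0.2, 0, 0, 0, 0, 0, 0, 0, 0, 0, 0, 0, 0, 0])

```text
time: 21.88
eef_pos: [0.4502, 0.0349, 0.1098]
orientation: [0.0, -0.081, 0.997, 0.0]
ft_force: [0.8, -2.3, 6.8]
width: 0.361
```

>>> jog_arm(series=[0.15, 0, 0, 0, 0, 0, 0, 0.15, 0, 0, 0, 0, 0, 0, 0, 0, 0, 0, 0, 0, 0])

```text
time: 22.13
eef_pos: [0.4495, 0.0347, 0.1098]
orientation: [0.003, -0.081, 0.997, 0.0]
ft_force: [5.5, -1.6, 0.7]
width: 0.361
```

The stop is reached: force rises on +x at the predicted shut position. I release and rise clear.

>>> jog_arm(series=[-0.1, 0, 0, 0, 0, 0, 0, 0, 0, 0, 0, 0, 0, 0.7, 0, 0, 0, 0, 0, 0, 1, 0, 0, 0, 0, 0, 0, 1, 0, 0, 0, 0, 0, 0, 1, 0, 0, -1, 0, 0, 0, 1, 0, 0, -3, 0, 0, 0, 1, 0, 0, -3, 0, 0, 0, 1])

```text
time: 22.8
eef_pos: [0.4463, 0.0344, 0.179]
orientation: [-0.003, -0.081, 0.997, -0.001]
ft_force: [-0.2, -0.4, -0.1]
width: 0.997
```

>>> jog_arm(series=[0, 2, -3, 0, 0, 0, 1, 0, 4, -2, 0, 0, 0, 1, 0, 4, 0, 0, 0, 0, 1, 0, 4, 0, 0, 0, 0, 1, 0, 4, 0, 0, 0, 0, 1, 0, 4, 0, 0, 0, 0, 1, 0, 4, 0, 0, 0, 0, 1, 0, 4, 0, 0, 0, 0, 1])

```text
time: 23.47
eef_pos: [0.3995, 0.3297, 0.2286]
orientation: [-0.0, -0.081, 0.997, 0.0]
ft_force: [0.5, -0.0, 0.3]
width: 0.999
```

>>> jog_arm(series=[0, 0, 0, 0, 0, 0, 1, 0, 0, 0, 0, 0, 0, 1, 0, 0, 0, 0, 0, 0, 1, 0, 0, 0, 0, 0, 0, 1])

```text
time: 23.8
eef_pos: [0.401, 0.3261, 0.2279]
orientation: [-0.0, -0.08, 0.997, -0.001]
ft_force: [0.2, 0.7, -1.2]
width: 1.001
```

```bash
python3 -c "
from h import *
plan(.4500,.0350,.109,99.2)
c=snap('side','s16');crop(c,230,430,150,290,4,'pics/s16c.png',1.6)
t=snap('top','t16');crop(t,130,450,70,240,2.4,'pics/t16c.png',1.6)"
```

```text
t 23.8 tcp [0.401  0.3261 0.2279] yaw 99.14 w 1.001 F [ 0.2  0.7 -1.2]
turn rotvec deg [-0.07 -0.03 -0.06] | shift cm after turn [ -0.18 -29.52  11.89] | before turn [ -0.22 -29.51  11.93]
```

View pics/s16c.png

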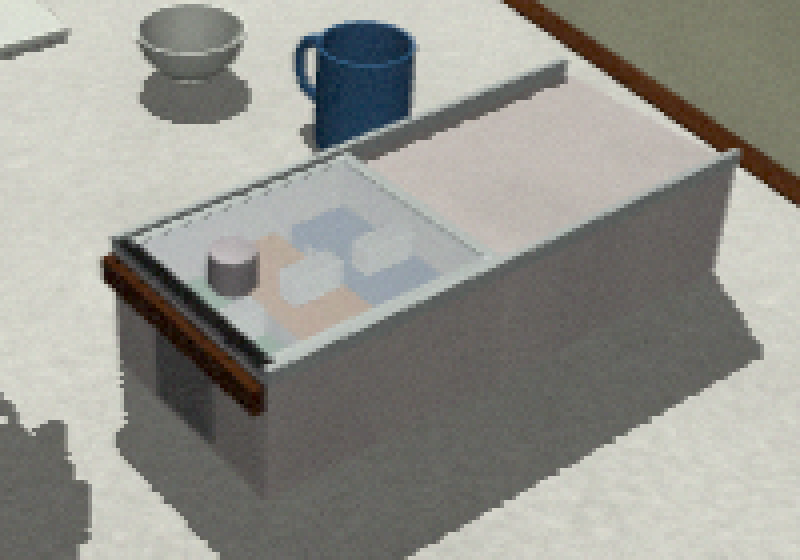

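View pics/t16c.png

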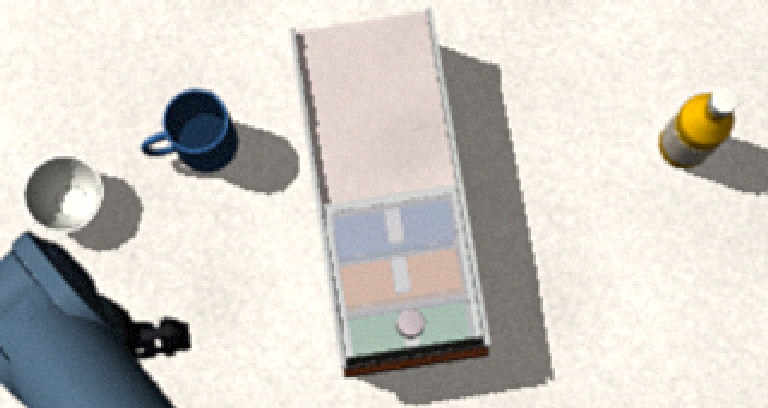

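The views show the hatch shut with its black edge at the teak front. All three boxes are level beneath it, and the mug, bowl and soap are in place. One number check on the knob, then I hand in.

```bash
python3 -c "
from h import *
t=load('t16');k=ray(t,[(130+410/2.4-.5,70+321/2.4-.5)],.126)[0];print(k)
d=k[:2]-[.509,.0445];print('knob local x',d@[.987,.16],'travel',.155-d@[.987,.16])
print(bot.sign_off())"
```

```text
[0.45125306 0.0361955  0.126     ]
knob local x -0.05832495337378275 travel 0.21332495337378274
the job is handed in; nothing more can be done
None
```

The job is handed in at about 24 s of the 72 s limit, with no verdict reported. I put the middle-sized blue box on the mat and the orange box on the bearer. Both were set down on light contact before release. I then slid the hatch shut by its knob until the end stop pushed back at about 5.5 N.

- **Boxes:** The blue box measured (568, 54) mm, about 1 mm from my estimate of the mat centre. The orange box was released with the tool at (509, 45) mm, against my bearer estimate of (508.5, 45). I did not re-measure it through the hatch, but the views show it level and along its lane. The green box looks undisturbed.
- **Hatch:** The knob position gives a travel of about 0.213 m, where 0.207 m counts as shut. No resistance from the boxes was felt on the way. The black leading edge sits at the teak front.
- **Bystanders:** By eye in the final pictures, the mug, soap bottle and bowl are where they started. The arm is clear of everything.
- **Disagreement:** With the blue box held over the bin, rays from both cameras put it about 4 mm farther out in x than the tool reading did. Overlays showed only 1–2 mm, so I aimed slightly short. It went into the lane without touching the sides.

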